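# Put out a scoop of walnuts and count the portions

### The job

Use the scoop to take at least three of the four walnuts from the green tray in one scoopful and tip them into the clay saucer, without spilling any walnut on the table, then stand the scoop back upright on the round cork mat and let go of it. A scoopful counts as two portions, so then swing the red-tipped lever of the blue counter all the way to its stop and let it spring fully back, and do that a second time. Keep the saucer about where it stands, and do not push over or shift the frog, paperweight, grey pot or jar.

Things in the scene. Friction and masses are not known exactly. Their poses are not given: they have to be found in the camera images.
- scoop: Stainless scoop 85 (x) x 76 (y) mm, 200 g, flat 1.6 mm floor. Origin: centre of the underside. Open on top and at its front edge (own -x, x = -42.5 mm); back wall 42 mm high at x = +41 mm, side walls 38 mm high (24 mm near the front). Upright black handle behind the back wall, 24 (x) by 20 (y) mm, centred on x = +48.5 mm, from z = 58 to 130 mm; grip its 20 mm width from above
- scoop_grip (a point): Point in the scoop's handle at which to grip it, 100 mm above the scoop's underside; axes as the scoop's
- scoop_lip (a point): Middle of the scoop's open front edge, at the underside; axes as the scoop's
- tray: Green feed tray, fixed. Origin: middle of the underside. Floor top 4 mm up, flat from x = -105 to +110 mm, 96 mm wide inside; walls 45 mm high, 5 mm thick; upright far wall at x = +110 mm. At the robot's end (own -x) a 30 degree ramp rises from the floor at x = -105 mm to 35 mm high at x = -160 mm. Walnuts lie in the half towards the ramp; the +x half is free for setting down the scoop
- walnut1: A brown walnut, a ball of 30 mm diameter, 12 g, that rolls. Origin: its centre; axes mean nothing
- walnut2: A brown walnut, a ball of 30 mm diameter, 12 g, that rolls. Origin: its centre; axes mean nothing
- walnut3: A brown walnut, a ball of 30 mm diameter, 12 g, that rolls. Origin: its centre; axes mean nothing
- walnut4: A brown walnut, a ball of 30 mm diameter, 12 g, that rolls. Origin: its centre; axes mean nothing
- saucer: Loose terracotta saucer, 180 mm across its rim, 136 mm across its foot, 38 mm high, wall 5 mm, inner floor 6 mm up, 450 g. Origin: centre of the underside
- mat: Fixed round cork mat, 170 mm diameter, 6 mm thick, on which the scoop stands at the start. Origin: centre of the underside
- counter: Blue desk counter, fixed, 100 (x) x 90 (y) x 50 mm high. Origin: centre of the underside, directly under the vertical lever pivot
- lever_post (a point): Top centre of the round red upright post (15 mm diameter, rising from z = 59 to 101 mm above the table) at the end of the counter's lever, 55 mm from the pivot. The steel lever arm under it lies 59 to 65 mm above the table. At rest the arm points 0.65 rad clockwise (seen from above) from the counter's own +x
- lever (a joint): Lever angle, rad: 0 at rest, swings counter-clockwise seen from above to the stop at 1.3; a spring returns it (about 1 N at the post at rest, 3.5 N at the stop)
- frog: Green ceramic frog figurine, 60 mm wide, 68 mm high, loose; leave alone. Origin: centre of the underside
- paperweight: Round green glass paperweight, 68 mm diameter, 48 mm high, loose; leave alone. Origin: centre of the underside
- grey_pot: Grey plastic plant pot, 120 mm diameter, 105 mm high, loose; leave alone. Origin: centre of the underside
- seed_jar: Amber glass jar with steel cap, 72 mm diameter, 110 mm high, loose; leave alone. Origin: centre of the underside
Mind the look-alikes: they are no part of the job. There is more than one size of the saucer; the one meant has the size given above.

How it is judged:
By the outcome, as a careful person would: the job done as asked, in the order asked, and still so for the second after the job is handed in, with the robot touching nothing.
It also fails if it takes over 72 s, if anything falls off the work surface, if the arm or the gripper's body presses on something with over 40 N, if the wrist force passes 120 N, or if a joint passes its speed limit or range.

### The arm

A 6-joint arm with a two-finger parallel gripper is mounted at the origin on the work surface. World frame = base frame: x ahead of the robot, y to its left, z up, the work surface at z = 0. Lengths are in m, angles in rad, forces in N, time in s.
With the tool pointing down it reaches from about 0.35 to 0.85 m from the base axis. Payload 8.1 kg.
Tool frame: the origin (TCP) lies midway between the tips of the shut fingers; the grasp point (between the pads) lies 19 mm behind it; z points along the fingers, y is the line along which they close (so a half turn about z gives the same grasp; the last joint's range is limited). The gripper opens to 93 mm and grips with 3 to 60 N. Pads are 15 mm wide; open, the fingers measure 128 mm over their backs; the gripper's body (75 mm by 188 mm) begins 65 mm behind the grasp point.
Start: joints at [1.1, 0.13, 1.488, -0, 1.523, -0.085], TCP at [0.226, 0.556, 0.196] pointing down, gripper open.
Joint ranges: [-2.96, 2.96], [-0.89, 2.26], [0.02, 2.5], [-1.34, 4.48], [0, 2.73], [-2.66, 2.66]. Speed limits (rad/s): [2.39, 2.39, 2.79, 3.14, 3.14, 3.14].

### API

Orientations are given as a unit quaternion [x, y, z, w].
In Python, from bench import telemetry, optics, ctrl, trace, place_of gives the robot as it stands.
- The arm moves only by the shell command python3 -m jog 'ROWS' [FORCE]. ROWS is text: rows parted by semicolons, each of 5 numbers parted by spaces: the opening, from 0 (shut) to 1 (fully open), then the shift along the world's x, y, z in m, then the turn about the world's z in rad. A call has 1 to 8 rows; each row is the pose to reach, as a shift and turn from the pose commanded when the call began; what a row does not reach only later rows make up. A row lasts 1/12 s, in which the tool goes at most 41.7 mm and 7.16 degrees, less where a joint would pass 70% of its speed; a pose out of reach is approached as far as the arm can. A call with a gripper value outside its range is refused whole. The fingers move at their own pace and stop on an object; FORCE is the grip in N (left out, the last holds). Time passes only in rows, so rows that repeat a pose let the fingers close. It gives the time, the measured TCP pose, the force, the opening and the grip force at its end, in the units of the state.
- telemetry.observe(): the state, without advancing time (a new reading comes with each control period).
- optics.grab_frame(name): name is "side" or "top" or "wrist"; returns (picture, depth): 420x560x3 uint8, red, green, blue; 420x560 float32, m along the optical axis (not along the pixel's ray), 0 where there is no reading.
- optics.camera_params(name): a dict with "fx", "fy", "cx", "cy" (pixels), "T" (4x4, takes a point from camera to world coordinates). Camera axes: x right, y down, z forward; pixel columns grow to the right and rows downward; lengths in m; the calibration is good to about 2 mm. A picture is of the moment at which its call begins: read the wrist's pose just before it. camera_params takes no time and is no camera call; for the wrist camera it gives the pose at the moment of the call.
- ctrl.job_done(): hands the job in; it is judged then, once.
Trained networks look in the newest picture that a camera, given by its name, has taken for a name from the list of things; names that differ only in an ending like _2 or _b are one class to them, and where a whole thing is asked for, a point or a joint stands for the part that bears it (a point fixed in the world has none). Each returns a list of dicts, best first, with "p" (0 to 1); they miss things now and then, are a little off and sometimes report something else, mostly with a low value. They report only what shows in the picture. A call takes as long as a camera call. They do not tell look-alikes from the thing itself.
- trace(camera, label): "region" (420x560 bool, what is visible of it) and "centre" ([column, row] in pixels, amid what is visible of it).
- place_of(camera, label): "centre" ([column, row] in pixels: a listed point, or the origin of a listed thing).
The state is a dict: "time": time; "qpos": joint angles; "joint_velocities": joint speeds; "joint_torque": joint torques, N m; "position": TCP position; "orientation": TCP orientation; "contact_force": force on the tool from outside, world axes, zero at the start; "wrist_torque": the same for the moment, N m; "width": finger opening in m; "grasp_force": force on a finger pad.
Only numpy, scipy, OpenCV 4.12 (cv2) and the standard library are available. Lean on these libraries where they do the work, as an engineer would, in place of code of your own. Each camera call takes 0.05 s, during which the arm holds its last target. There are 200 camera calls.

## Working session

There is one attempt and no reset: what is moved stays moved. The work goes in short steps, Python scripts to look and compute and a shell command to move; the robot and the scene stay as the last step left them, time stands still between calls to the robot, and variables do not carry over. Pictures are saved under pics/ and viewed, at most 10 in all, crops included, and the job is handed in when it is done.

```bash
ls; mkdir -p pics
cat > h.py <<'E'
import numpy as np, cv2
from bench import telemetry, optics, ctrl, trace, place_of
def grab(n):
    P=optics.camera_params(n); im,d=optics.grab_frame(n); return im,d,P
def save(im,f): cv2.imwrite('pics/'+f,im[:,:,::-1])
def pt(P,u,v,d):
    return (P['T']@np.array([(u-P['cx'])/P['fx']*d,(v-P['cy'])/P['fy']*d,d,1]))[:3]
def cloud(d,P):
    v,u=np.mgrid[0:420,0:560]
    c=np.stack([(u-P['cx'])/P['fx']*d,(v-P['cy'])/P['fy']*d,d,np.ones_like(d)],-1)
    return (c@np.asarray(P['T']).T)[...,:3]
E
python3 - <<'E'
from h import *
np.set_printoptions(precision=4,suppress=True)
for n in ['top','side']:
    im,d,P=grab(n); save(im,n+'0.png'); C=cloud(d,P); np.save(n+'0.npy',C)
    print(n,P['T'][:3,3] if 0 else np.array(P['T'])[:3])
    for l in ['scoop','tray','walnut1','saucer','mat','counter','lever_post','frog','paperweight','grey_pot','seed_jar']:
        for r in trace(n,l):
            if r['p']<.25: continue
            m=r['region']&(d>0); q=C[m]
            print(n,l,round(r['p'],2),np.round(r['centre']),m.sum(),np.median(q,0),np.percentile(q,2,axis=0),np.percentile(q,98,axis=0))
print(telemetry.observe())
E
```

```text
pics
top [[ 0.0166 -0.9961  0.087   0.375 ]
 [-0.9998 -0.0161  0.007  -0.0925]
 [-0.0055 -0.0871 -0.9962  1.2334]]
top scoop 0.77 [116. 193.] 1273 [0.4983 0.3377 0.0097] [0.4471 0.2977 0.0026] [0.5455 0.3817 0.1359]
top scoop 0.31 [323.  84.] 1797 [ 0.7997 -0.1872  0.0456] [ 0.7228 -0.2365  0.0011] [ 0.8322 -0.1323  0.1067]
top tray 0.93 [200. 163.] 3984 [0.5861 0.1379 0.006 ] [ 0.437   0.0615 -0.0009] [0.7044 0.2041 0.0468]
top walnut1 0.56 [212. 173.] 103 [0.5578 0.1016 0.0283] [0.5458 0.0898 0.0165] [0.572  0.1159 0.0356]
top walnut1 0.41 [190. 175.] 85 [0.5496 0.1494 0.0294] [0.5386 0.139  0.0196] [0.563  0.1619 0.0346]
top walnut1 0.31 [259.  96.] 423 [ 0.7617 -0.0216  0.0382] [ 0.7452 -0.0514  0.0029] [0.7953 0.0098 0.0699]
top saucer 0.9 [364. 312.] 7129 [ 0.1921 -0.3063  0.0105] [ 0.0911 -0.4073  0.0027] [ 0.3041 -0.1939  0.0508]
top saucer 0.8 [138. 298.] 6922 [0.2379 0.2773 0.0106] [0.1359 0.1624 0.003 ] [0.3487 0.3743 0.0516]
top saucer 0.71 [311. 201.] 3728 [ 0.4904 -0.1598  0.0084] [ 0.408  -0.2394  0.0003] [ 0.5695 -0.0783  0.039 ]
top mat 0.69 [102. 190.] 1858 [0.4941 
[... 2817 characters left out ...]
1913 [ 0.7804 -0.184   0.0707] [ 0.7193 -0.2394  0.0088] [ 0.8306 -0.1306  0.1057]
side seed_jar 0.64 [444. 305.] 1864 [ 0.6004 -0.4772  0.0846] [ 0.5859 -0.5056  0.0007] [ 0.6484 -0.4398  0.1117]
{'time': 1.2, 'qpos': array([ 1.0996,  0.1304,  1.4882,  0.    ,  1.523 , -0.0854]), 'joint_velocities': array([0.0012, 0.0008, 0.002 , 0.0001, 0.0004, 0.0002]), 'joint_torque': array([ -0.0028, -55.9774, -49.2045,   0.0765,   0.0232,  -0.    ]), 'position': array([0.2258, 0.5559, 0.1955]), 'orientation': array([ 0.1917,  0.9815, -0.    , -0.    ]), 'contact_force': array([-0.2734, -0.1758, -1.2779]), 'wrist_torque': array([0.0107, 0.0075, 0.011 ]), 'grasp_force': 0.0, 'width': 0.09312929972416777}
```

View pics/top0.png

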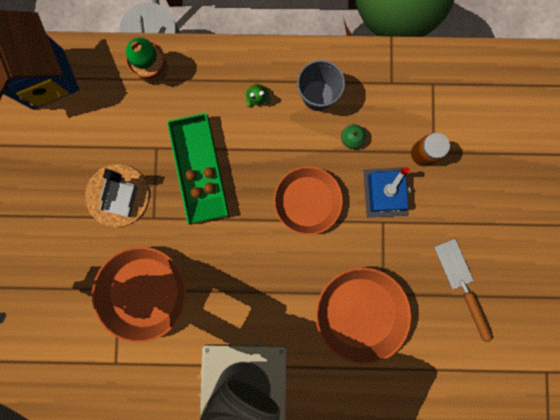

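Run:
```python
import cv2,numpy as np
im=cv2.imread('pics/top0.png')
a=cv2.resize(im[110:250,60:260],(800,560),interpolation=cv2.INTER_CUBIC)
cv2.imwrite('pics/crop1.png',a)
np.set_printoptions(precision=4,suppress=True)
for n in ['top','side']:
    C=np.load(n+'0.npy'); 
    def sel(x0,x1,y0,y1,z0,z1):
        m=(C[...,0]>x0)&(C[...,0]<x1)&(C[...,1]>y0)&(C[...,1]<y1)&(C[...,2]>z0)&(C[...,2]<z1); return C[m]
    h=sel(.4,.6,.25,.45,.115,.15); print(n,'handle top',len(h),h.mean(0),h.min(0),h.max(0))
    r=sel(.4,.6,.25,.45,.03,.06); print('scoop rect walls',cv2.minAreaRect((r[:,:2]*1000).astype(np.float32)))
    r=sel(.4,.75,.03,.23,.042,.05); print('tray walls',cv2.minAreaRect((r[:,:2]*1000).astype(np.float32)))
    r=sel(.38,.6,-.27,-.05,.033,.042); print('saucer',cv2.minEnclosingCircle((r[:,:2]*1000).astype(np.float32)),cv2.fitEllipse((r[:,:2]*1000).astype(np.float32)))
    r=sel(.4,.65,-.5,-.28,.085,.11); print('post',len(r),r.mean(0),r.min(0),r.max(0))
    r=sel(.4,.65,-.45,-.28,.045,.053); print('counter',cv2.minAreaRect((r[:,:2]*1000).astype(np.float32)))
```

```text
top handle top 112 [0.5349 0.3266 0.1317] [0.5226 0.3165 0.1152] [0.5485 0.3397 0.1398]
scoop rect walls ((494.1311340332031, 338.486083984375), (78.223876953125, 97.17638397216797), 78.39466857910156)
tray walls ((569.5909423828125, 132.5625762939453), (277.33563232421875, 106.49658966064453), 13.34986686706543)
saucer ((488.7673645019531, -158.62998962402344), 89.4666519165039) ((488.3924560546875, -158.16629028320312), (171.48228454589844, 171.6814422607422), 83.98037719726562)
post 433 [ 0.6146 -0.4597  0.1044] [ 0.5556 -0.4997  0.085 ] [ 0.6496 -0.3894  0.11  ]
counter ((561.2603759765625, -370.7994384765625), (187.70330810546875, 159.91937255859375), 4.534864902496338)
side handle top 72 [0.5319 0.3234 0.1288] [0.5203 0.3166 0.1156] [0.5434 0.3378 0.1396]
scoop rect walls ((493.4523010253906, 336.78753662109375), (86.281494140625, 93.32086181640625), 79.42501831054688)
tray walls ((568.1493530273438, 132.21986389160156), (278.80584716796875, 110.99810028076172), 13.391571044921875)
saucer ((487.66033935546875, -159.6640625), 90.65873718261719) ((485.8719482421875, -159.63401794433594), (171.23800659179688, 172.111328125), 129.83030700683594)
post 657 [ 0.6058 -0.4656  0.1029] [ 0.5521 -0.5     0.085 ] [ 0.6499 -0.3916  0.11  ]
counter ((546.46728515625, -344.8116149902344), (176.01315307617188, 170.62384033203125), 74.53474426269531)
```

View pics/crop1.png

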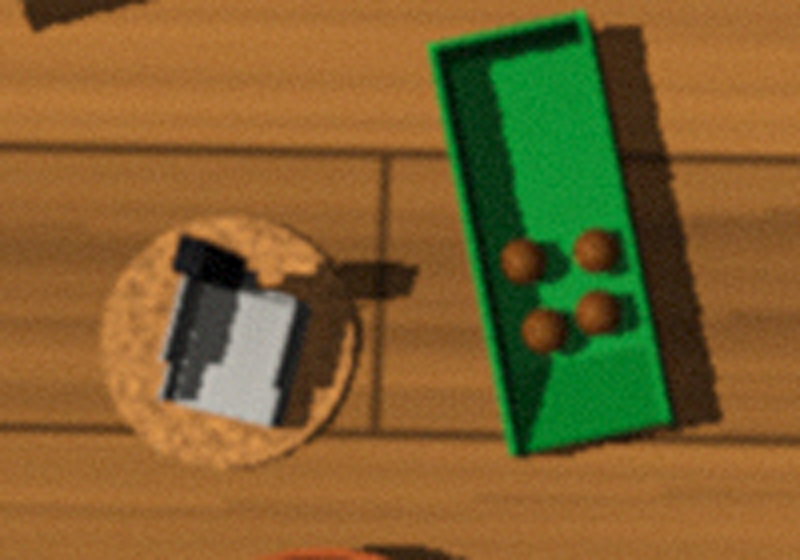

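Top view (pixels): the scoop stands on the mat at (118,193). A spade at (455,265) could be taken for it, but it has a wooden handle and lies flat.

There are three saucers:
- (310,200), about 180 mm across: this is the one meant.
- (138,295) and (364,312), about 225 mm across: look-alikes.

The crop shows the scoop's black handle at crop (210,258), at its far end. The four walnuts are near the tray's ramp end, and the ramp faces the robot.

I'm moving above the handle now.

```bash
python3 -m jog '1 0.04 -0.03 0 0.1;1 0.08 -0.06 0 0.19;1 0.11 -0.085 0.01 0.19;1 0.14 -0.11 0.01 0.19;1 0.17 -0.13 0.01 0.19;1 0.2 -0.15 0.01 0.19;1 0.23 -0.172 0.01 0.19;1 0.255 -0.19 0.01 0.19'
python3 -m jog '1 0.02 -0.015 0 0;1 0.03 -0.02 0 0;1 0.03 -0.02 0 0;1 0.03 -0.02 0 0'
python3 - <<'E'
from h import *
np.set_printoptions(precision=4,suppress=True)
print(telemetry.observe()['position'],telemetry.observe()['orientation'])
im,d,P=grab('wrist'); save(im,'w1.png'); C=cloud(d,P)
for l in ['scoop_grip','scoop','scoop_lip']:
    for r in place_of('wrist',l)[:2]: print(l,r)
m=(C[...,2]>.125)&(C[...,2]<.15)&(d>0)
q=C[m]; print(len(q)); 
if len(q): print(np.median(q,0),q.min(0),q.max(0),cv2.minAreaRect((q[:,:2]*1000).astype(np.float32)))
E
```

```text
time: 1.87
position: [0.483, 0.3638, 0.2057]
orientation: [0.098, 0.995, -0.0, 0.0]
contact_force: [-0.5, -0.1, 0.0]
width: 0.0932
grasp_force: 0.0
time: 2.2
position: [0.5104, 0.3462, 0.2053]
orientation: [0.098, 0.995, 0.0, -0.0]
contact_force: [-0.5, -0.0, 0.3]
width: 0.0928
grasp_force: 0.0
[0.5104 0.3462 0.2053] [ 0.0981  0.9952  0.0001 -0.0004]
scoop_grip {'centre': [266.2, 230.4], 'p': 0.98}
scoop_grip {'centre': [138.6, 268.3], 'p': 0.46}
scoop {'centre': [268.8, 160.4], 'p': 0.93}
scoop_lip {'centre': [268.2, 129.0], 'p': 0.88}
scoop_lip {'centre': [137.7, 267.0], 'p': 0.28}
701
[0.53   0.3317 0.1364] [0.519  0.3196 0.1252] [0.545  0.3426 0.1393] ((531.9508056640625, 331.2396240234375), (19.656391143798828, 24.117530822753906), 77.70947265625)
```

View pics/w1.png

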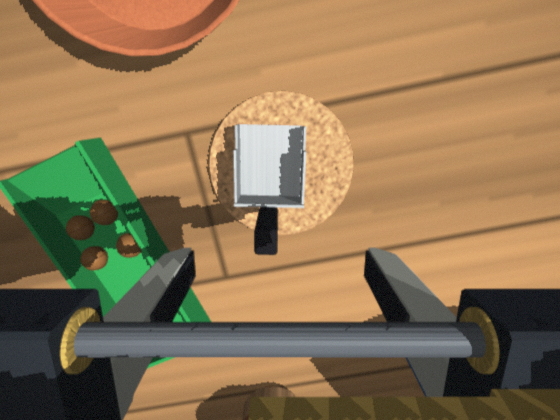

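The wrist picture shows the scoop centred at (268,165), its handle at (266,230) and all four walnuts in the tray at left. The handle's top measures 19.7 x 24.1 mm at (0.532, 0.331, 0.136). I'm descending to grip it.

```bash
python3 -m jog '1 0.022 -0.015 -0.02 -0.015;1 0.022 -0.015 -0.05 -0.015;1 0.022 -0.015 -0.08 -0.015;1 0.022 -0.015 -0.105 -0.015;1 0.022 -0.015 -0.118 -0.015;1 0.022 -0.015 -0.118 -0.015;0 0.022 -0.015 -0.118 -0.015;0 0.022 -0.015 -0.118 -0.015' 60
python3 -m jog '0 0 0 0 0;0 0 0 0 0;0 0 0 0 0;0 0 0 0 0;0 0 0 0 0;0 0 0 0 0'
```

```text
time: 3.07
position: [0.5337, 0.332, 0.0899]
orientation: [0.105, 0.994, 0.001, 0.001]
contact_force: [-0.4, 0.2, 1.0]
width: 0.084
grasp_force: 0.0
time: 3.57
position: [0.5328, 0.3309, 0.0877]
orientation: [0.105, 0.994, 0.0, 0.0]
contact_force: [-0.0, -0.3, 0.5]
width: 0.0445
grasp_force: 0.0
```

```bash
python3 -m jog '0 0 0 0 0;0 0 0 0 0;0 0 0 0 0;0 0 0 0 0;0 0 0 0 0;0 0 0 0 0'
python3 -m jog '0 0 0 0.01 0;0 0 0 0.03 0;0 0 0 0.05 0;0 0 0 0.07 0;0 0 0 0.08 0;0 0 0 0.08 0'
python3 - <<'E'
from h import *
np.set_printoptions(precision=4,suppress=True)
s=telemetry.observe(); print(s['position'],s['contact_force'],s['wrist_torque'],s['width'],s['grasp_force'])
im,d,P=grab('side'); C=cloud(d,P)
m=(C[...,0]>.38)&(C[...,0]<.53)&(C[...,1]>.27)&(C[...,1]<.42)&(C[...,2]>.06)&(C[...,2]<.14)&(d>0)
q=C[m]; print(len(q),q.min(0),q.max(0))
for a in np.arange(.42,.54,.015):
    w=q[(abs(q[:,0]-a)<.0075)]
    if len(w): print(round(a,3),len(w),np.percentile(w[:,2],[2,50,98]))
im,d,P=grab('top'); C=cloud(d,P)
w=[]
for r in trace('top','walnut1'):
    m=r['region']&(d>0); print(round(r['p'],2),r['centre'],m.sum(),C[m].mean(0))
m=(C[...,2]>.03)&(C[...,2]<.04)&(C[...,0]>.45)&(C[...,0]<.68)&(C[...,1]>.06)&(C[...,1]<.2)
# walnuts by colour
m=(im[...,0].astype(int)>im[...,1]+20)&(C[...,0]>.44)&(C[...,0]<.7)&(C[...,1]>.07)&(C[...,1]<.2)&(C[...,2]>.012)
n,l,st,c=cv2.connectedComponentsWithStats(m.astype(np.uint8))
o=np.array([.5908,.1376]); a=np.radians(13.4); R=np.array([[np.cos(a),np.sin(a)],[-np.sin(a),np.cos(a)]])
for i in range(1,n):
    if st[i,4]>25: p=C[l==i].mean(0); print('nut',st[i,4],p,R@(p[:2]-o))
E
```

```text
time: 4.07
position: [0.5327, 0.3308, 0.0874]
orientation: [0.105, 0.994, -0.0, -0.0]
contact_force: [0.5, -0.5, -1.6]
width: 0.0195
grasp_force: 60.0
time: 4.57
position: [0.5345, 0.3319, 0.1714]
orientation: [0.105, 0.994, 0.002, 0.002]
contact_force: [0.3, -0.3, -2.5]
width: 0.02
grasp_force: 60.0
[0.5345 0.3319 0.1714] [ 0.306  -0.3492 -2.4673] [ 0.0297 -0.1108 -0.0034] 0.019991376415133447 59.97767686843872
639 [0.4395 0.2926 0.0884] [0.5299 0.3891 0.1338]
0.435 8 [0.0919 0.1028 0.1134]
0.45 60 [0.089  0.0981 0.113 ]
0.465 113 [0.0897 0.0989 0.1253]
0.48 124 [0.0893 0.1053 0.1271]
0.495 125 [0.0903 0.1081 0.1278]
0.51 120 [0.0906 0.1069 0.1278]
0.525 89 [0.0907 0.1144 0.1333]
0.63 [211.4, 187.6] 114 [0.5179 0.0996 0.0267]
0.63 [195.2, 191.7] 88 [0.5039 0.1336 0.0289]
0.5 [188.9, 174.1] 109 [0.551  0.1506 0.0268]
0.5 [105.5, 194.0] 1012 [0.4826 0.3425 0.0961]
nut 30 [0.559  0.1024 0.0312] [-0.0391 -0.0269]
nut 33 [0.5488 0.1518 0.0308] [-0.0376  0.0236]
nut 28 [0.5158 0.1027 0.0303] [-0.081  -0.0166]
nut 61 [0.5021 0.1365 0.0292] [-0.0865  0.0194]
```

```bash
python3 -m jog '0 0.02 -0.025 0 0.08;0 0.045 -0.05 0 0.16;0 0.07 -0.08 0 0.24;0 0.095 -0.11 0 0.32;0 0.12 -0.14 0 0.4;0 0.14 -0.165 0 0.445;0 0.146 -0.172 0 0.445;0 0.146 -0.172 0 0.445'
python3 - <<'E'
from h import *
np.set_printoptions(precision=4,suppress=True)
s=telemetry.observe(); print(s['position'],s['orientation'])
C=None
for n in ['top','side']:
    im,d,P=grab(n); C=cloud(d,P); save(im,n+'2.png')
    for l in ['scoop_lip','scoop_grip']:
        for r in place_of(n,l)[:1]: print(n,l,r)
q=C[(C[...,2]>.042)&(C[...,2]<.05)&(C[...,0]>.4)&(C[...,0]<.75)&(C[...,1]>.03)&(C[...,1]<.23)]
print(cv2.minAreaRect((q[:,:2]*1000).astype(np.float32)))
E
```

```text
time: 5.38
position: [0.6791, 0.1558, 0.1648]
orientation: [-0.115, 0.993, -0.0, -0.002]
contact_force: [0.4, -0.2, -3.2]
width: 0.0194
grasp_force: 60.0
[0.6791 0.1558 0.1648] [-0.1147  0.9934 -0.0003 -0.0017]
top scoop_lip {'centre': [191.8, 152.5], 'p': 0.96}
top scoop_grip {'centre': [172.5, 108.2], 'p': 0.63}
side scoop_lip {'centre': [272.5, 155.6], 'p': 0.95}
side scoop_grip {'centre': [292.9, 111.3], 'p': 0.68}
((568.0472412109375, 131.88180541992188), (277.56890869140625, 110.15939331054688), 13.111177444458008)
```

```bash
python3 -m jog '0 0 0.001 -0.02 0;0 0 0.002 -0.04 0;0 0 0.002 -0.06 0;0 0 0.002 -0.07 0;0 0 0.002 -0.075 0;0 0 0.002 -0.079 0;0 0 0.002 -0.079 0;0 0 0.002 -0.079 0'
python3 - <<'E'
from h import *
np.set_printoptions(precision=4,suppress=True)
s=telemetry.observe(); print(s['position'],s['contact_force'],s['wrist_torque'])
for n in ['top','side']:
    im,d,P=grab(n);save(im,n+'3.png')
E
python3 -c "
import cv2,numpy as np
a=cv2.imread('pics/top3.png')[90:240,130:270];b=cv2.imread('pics/side3.png')[80:230,190:330]
cv2.imwrite('pics/c3.png',cv2.resize(np.hstack([a,b]),(800,429),interpolation=cv2.INTER_CUBIC))"
```

```text
time: 6.35
position: [0.6794, 0.1612, 0.0899]
orientation: [-0.117, 0.993, 0.0, 0.001]
contact_force: [0.9, 0.5, -2.4]
width: 0.0194
grasp_force: 60.0
[0.6794 0.1612 0.0899] [ 0.8735  0.4958 -2.4383] [ 0.0912 -0.0211 -0.008 ]
```

View pics/c3.png

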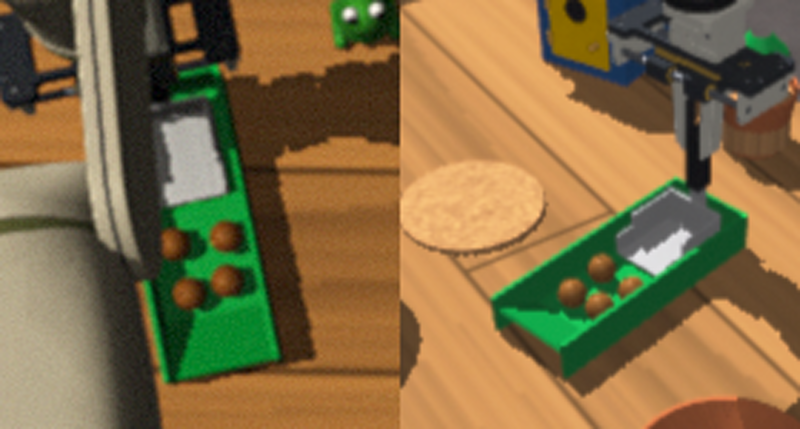

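The left half (top view) shows the scoop inside the tray behind all four walnuts, at about crop (190,150), open edge toward them. The right half (side view) agrees. I'm lowering it to the floor and sweeping to the ramp.

```bash
python3 -m jog '0 0 0 -0.002 0;0 0 0 -0.004 0;0 0 0 -0.005 0;0 0 0 -0.005 0'
python3 -m jog '0 -0.0146 -0.0035 0 0;0 -0.0311 -0.0079 0 0;0 -0.047 -0.0125 0 0;0 -0.0637 -0.0168 0 0;0 -0.079 -0.021 0 0;0 -0.0925 -0.0242 0 0;0 -0.099 -0.0256 0 0;0 -0.099 -0.0256 0 0'
python3 - <<'E'
from h import *
np.set_printoptions(precision=4,suppress=True)
s=telemetry.observe(); print(s['time'],s['position'],s['contact_force'],s['wrist_torque'])
for n in ['top','side']:
    im,d,P=grab(n);save(im,n+'4.png')
E
python3 -c "
import cv2,numpy as np
a=cv2.imread('pics/top4.png')[90:240,130:270];b=cv2.imread('pics/side4.png')[80:230,190:330]
cv2.imwrite('pics/c4.png',cv2.resize(np.hstack([a,b]),(800,429),interpolation=cv2.INTER_CUBIC))"
```

```text
time: 6.78
position: [0.6797, 0.1609, 0.0853]
orientation: [-0.117, 0.993, 0.0, 0.001]
contact_force: [-1.3, 0.1, 4.9]
width: 0.0197
grasp_force: 60.0
time: 7.45
position: [0.5803, 0.1352, 0.0853]
orientation: [-0.117, 0.993, -0.0, 0.001]
contact_force: [-1.2, -2.8, 8.5]
width: 0.0196
grasp_force: 60.0
7.45 [0.5803 0.1352 0.0853] [-1.2024 -2.7822  8.4509] [-0.264   0.4774 -0.0341]
```

View pics/c4.png

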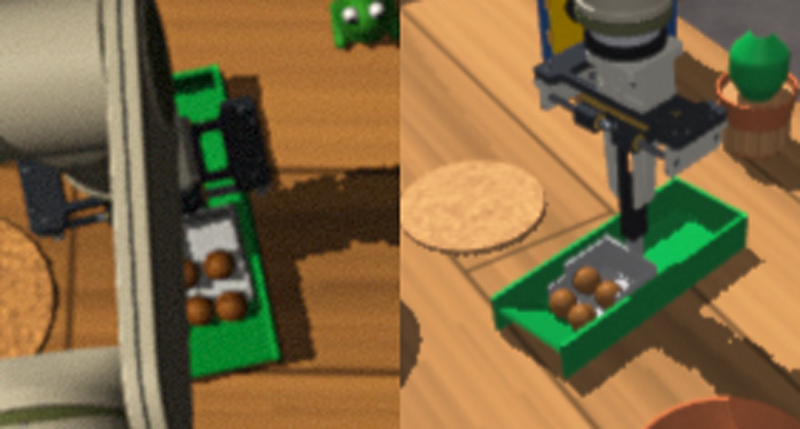

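Both views show two walnuts inside the scoop and two at its lip, at the foot of the ramp. I'm pushing on so the lip rides up the ramp and tilts the scoop back in the grip.

```bash
python3 -m jog '0 -0.006 -0.0014 0 0;0 -0.0117 -0.0028 -0.001 0;0 -0.0165 -0.004 -0.002 0;0 -0.0165 -0.004 -0.002 0;0 -0.0165 -0.004 -0.002 0' 30
python3 - <<'E'
from h import *
np.set_printoptions(precision=4,suppress=True)
s=telemetry.observe(); print(s['time'],s['position'],s['contact_force'],s['wrist_torque'])
for n in ['top','side']:
    im,d,P=grab(n);save(im,n+'5.png')
E
python3 -c "
import cv2,numpy as np
a=cv2.imread('pics/top5.png')[130:230,160:260];b=cv2.imread('pics/side5.png')[110:210,210:310]
cv2.imwrite('pics/c5.png',cv2.resize(np.hstack([a,b]),(800,400),interpolation=cv2.INTER_CUBIC))"
```

```text
time: 7.97
position: [0.571, 0.1328, 0.0876]
orientation: [-0.117, 0.993, 0.001, 0.008]
contact_force: [13.5, 3.7, 14.9]
width: 0.0198
grasp_force: 30.0
7.9667 [0.571  0.1328 0.0876] [13.469   3.6997 14.9434] [ 0.7821 -2.6408  0.0135]
```

View pics/c5.png

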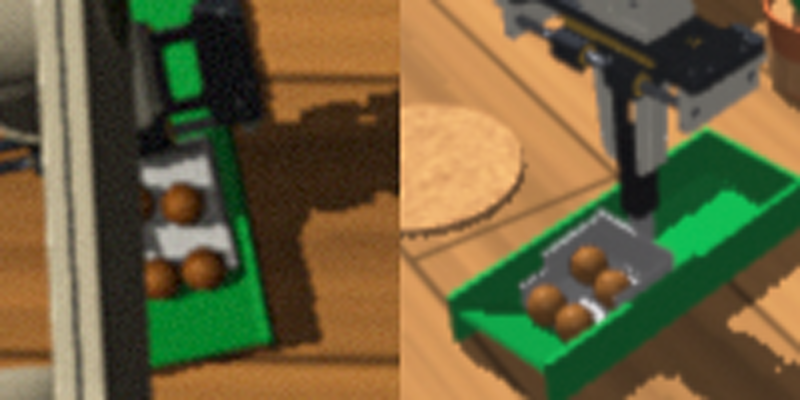

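The scoop jams on the ramp (15 N) instead of tilting, because the lip's reaction passes through the grip point. So I'll thrust it level a short way up the ramp to take the last walnuts in. Then I'll tilt it by swinging the handle back and down about the lip.

```bash
python3 -m jog '0 0.0115 0.003 0.003 0;0 0.0115 0.003 0.003 0;0 0.0115 0.003 0.003 0;0 -0.0077 -0.0017 0.015 0;0 -0.0077 -0.0017 0.015 0;0 -0.0077 -0.0017 0.015 0;0 -0.0077 -0.0017 0.015 0;0 -0.0077 -0.0017 0.015 0' 60
python3 - <<'E'
from h import *
np.set_printoptions(precision=4,suppress=True)
s=telemetry.observe(); print(s['time'],s['position'],s['contact_force'],s['wrist_torque'])
for n in ['top','side']:
    im,d,P=grab(n);save(im,n+'6.png')
E
python3 -c "
import cv2,numpy as np
a=cv2.imread('pics/top6.png')[130:230,160:260];b=cv2.imread('pics/side6.png')[110:210,210:310]
cv2.imwrite('pics/c6.png',cv2.resize(np.hstack([a,b]),(800,400),interpolation=cv2.INTER_CUBIC))"
```

```text
time: 8.73
position: [0.5555, 0.1296, 0.0961]
orientation: [-0.117, 0.993, -0.0, -0.0]
contact_force: [0.3, -1.5, 4.1]
width: 0.0198
grasp_force: 60.0
8.7333 [0.5555 0.1296 0.0961] [ 0.2827 -1.5059  4.1483] [-0.0007  0.4206 -0.0665]
```

View pics/c6.png

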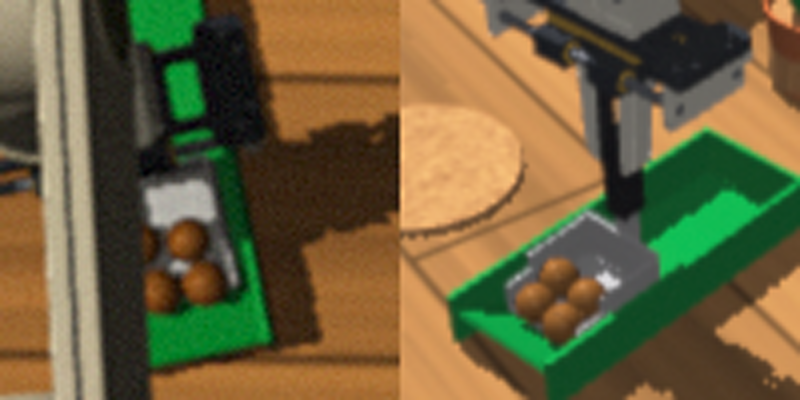

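All four walnuts are now between the scoop's side walls in both views, the front pair at the lip. Next I climb a little further and tilt back about the lip with a lighter grip.

```bash
python3 -m jog '0 -0.006 -0.0014 0.0045 0;0 -0.0126 -0.003 0.009 0;0 -0.0126 -0.003 0.009 0;0 -0.0126 -0.003 0.009 0'
python3 -m jog '0 0 0 0 0;0 0.0033 0.0008 -0.0033 0;0 0.0066 0.0016 -0.0066 0;0 0.0096 0.0023 -0.01 0;0 0.0126 0.003 -0.0136 0;0 0.0155 0.0037 -0.018 0;0 0.0183 0.0044 -0.0221 0;0 0.0183 0.0044 -0.0221 0' 15
python3 - <<'E'
from h import *
np.set_printoptions(precision=4,suppress=True)
s=telemetry.observe(); print(s['time'],s['position'],s['contact_force'],s['wrist_torque'])
for n in ['top','side']:
    im,d,P=grab(n);save(im,n+'7.png')
E
python3 -c "
import cv2,numpy as np
a=cv2.imread('pics/top7.png')[130:230,160:260];b=cv2.imread('pics/side7.png')[110:210,210:310]
cv2.imwrite('pics/c7.png',cv2.resize(np.hstack([a,b]),(800,400),interpolation=cv2.INTER_CUBIC))"
```

```text
time: 9.17
position: [0.5423, 0.1265, 0.1054]
orientation: [-0.117, 0.993, -0.0, -0.0]
contact_force: [-1.2, -0.6, -3.1]
width: 0.0195
grasp_force: 60.0
time: 9.83
position: [0.5645, 0.1316, 0.0846]
orientation: [-0.117, 0.993, 0.0, 0.003]
contact_force: [6.9, 1.1, 4.3]
width: 0.0194
grasp_force: 15.0
9.8333 [0.5645 0.1316 0.0846] [6.9037 1.1421 4.2907] [ 0.2833 -1.1233  0.0315]
```

View pics/c7.png

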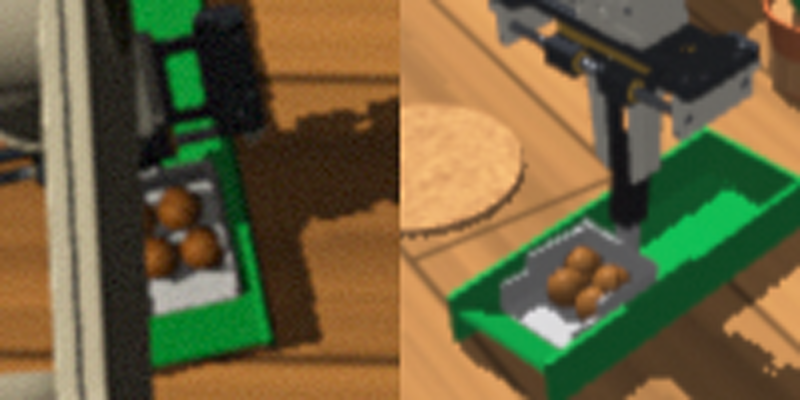

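Both views show the scoop tilted nose-up with all four walnuts against its back wall. I'm gripping hard, lifting, and carrying to the saucer.

```bash
python3 -m jog '0 0 0 0 0;0 0 0 0 0;0 0 0 0.006 0;0 0 0 0.018 0;0 0 0 0.035 0;0 0 0 0.055 0;0 0 0 0.075 0;0 0 0 0.085 0' 60
python3 -m jog '0 0 -0.005 0.005 0;0 0 -0.015 0.005 0;0 0 -0.03 0.005 0;0 -0.001 -0.05 0.005 0;0 -0.002 -0.073 0.005 0;0 -0.003 -0.098 0.005 0;0 -0.004 -0.124 0.005 0;0 -0.005 -0.15 0.005 0'
python3 -m jog '0 -0.001 -0.026 0 0;0 -0.002 -0.05 0 0;0 -0.003 -0.072 0 0;0 -0.003 -0.091 0 0;0 -0.003 -0.107 0 0;0 -0.003 -0.118 0 0;0 -0.003 -0.124 0 0;0 -0.003 -0.124 0 0'
python3 - <<'E'
from h import *
np.set_printoptions(precision=4,suppress=True)
s=telemetry.observe(); print(s['time'],s['position'],s['contact_force'],s['wrist_torque'])
for n in ['top','side']:
    im,d,P=grab(n);save(im,n+'8.png'); C=cloud(d,P)
    for r in trace(n,'walnut1'): 
        m=r['region']&(d>0);print(n,round(r['p'],2),np.round(r['centre']),m.sum(),np.median(C[m],0))
    for l in ['scoop_lip','saucer']:
        for r in place_of(n,l): print(n,l,r)
E
python3 -c "
import cv2,numpy as np
a=cv2.imread('pics/top8.png')[130:270,240:400];b=cv2.imread('pics/side8.png')[150:290,240:400]
cv2.imwrite('pics/c8.png',cv2.resize(np.hstack([a,b]),(800,350),interpolation=cv2.INTER_CUBIC))"
```

```text
time: 10.6
position: [0.5619, 0.1311, 0.1712]
orientation: [-0.117, 0.993, 0.0, 0.001]
contact_force: [0.7, 0.3, -1.5]
width: 0.0198
grasp_force: 60.0
time: 11.27
position: [0.5547, -0.0208, 0.1714]
orientation: [-0.117, 0.993, 0.0, -0.002]
contact_force: [0.0, 0.3, -3.1]
width: 0.0196
grasp_force: 60.0
time: 11.93
position: [0.5525, -0.1441, 0.1724]
orientation: [-0.116, 0.993, 0.0, -0.001]
contact_force: [-0.1, 0.5, -2.5]
width: 0.0195
grasp_force: 60.0
11.9333 [ 0.5525 -0.1441  0.1724] [-0.1129  0.5396 -2.4754] [ 0.1304 -0.1242 -0.0086]
top 0.65 [315. 182.] 120 [ 0.5255 -0.1608  0.1218]
top 0.43 [308. 193.] 128 [ 0.4915 -0.1484  0.125 ]
top 0.24 [306. 198.] 583 [ 0.4846 -0.1552  0.104 ]
top scoop_lip {'centre': [312.5, 210.3], 'p': 0.57}
top scoop_lip {'centre': [119.4, 196.1], 'p': 0.45}
top saucer {'centre': [144.0, 296.5], 'p': 0.7}
top saucer {'centre': [356.5, 308.2], 'p': 0.64}
top saucer {'centre': [306.4, 202.9], 'p': 0.59}
top saucer {'centre': [383.9, 188.3], 'p': 0.48}
side 0.53 [320. 214.] 92 [ 0.5209 -0.1642  0.1232]
side 0.44 [306. 218.] 131 [ 0.4877 -0.1531  0.1246]
side 0.41 [308. 223.] 95 [ 0.4917 -0.1805  0.1267]
side scoop_lip {'centre': [296.5, 237.3], 'p': 0.82}
side scoop_lip {'centre': [368.8, 308.9], 'p': 0.66}
side scoop_lip {'centre': [321.4, 217.9], 'p': 0.18}
side saucer {'centre': [304.8, 257.9], 'p': 0.95}
side saucer {'centre': [230.5, 360.3], 'p': 0.84}
side saucer {'centre': [153.1, 192.9], 'p': 0.66}
```

View pics/c8.png

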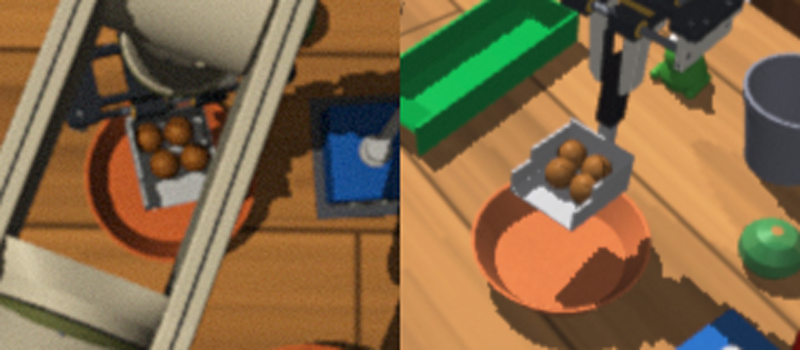

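Both views show all four walnuts in the tilted scoop above the right saucer. I'm lowering it and easing the grip so it pivots nose-down.

```bash
cat > tilt.py <<'E'
from h import *
np.set_printoptions(precision=4,suppress=True)
s=telemetry.observe(); print(round(s['time'],2),s['position'],s['contact_force'],s['wrist_torque'],s['grasp_force'])
im,d,P=grab('side'); C=cloud(d,P); save(im,'tilt_%.2f.png'%s['time'])
a=np.radians(13.4); p=s['position']
x=(C[...,0]-p[0])*np.cos(a)+(C[...,1]-p[1])*np.sin(a); y=-(C[...,0]-p[0])*np.sin(a)+(C[...,1]-p[1])*np.cos(a)
g=abs(im.max(-1).astype(int)-im.min(-1))<25
m=g&(abs(y)<.045)&(x>-.14)&(x<-.012)&(C[...,2]<p[2]-.01)&(d>0)
for b in np.arange(-.135,0,.015):
    k=m&(abs(x-b)<.0075)
    if k.sum()>5: print(round(b,3),k.sum(),np.percentile(C[k][:,2],[5,50,95]))
for r in trace('side','walnut1'):
    m=r['region']&(d>0); print('nut',round(r['p'],2),np.round(r['centre']),m.sum(),np.median(C[m],0))
E
python3 -m jog '0 0 0 -0.008 0;0 0 0 -0.02 0;0 0 0 -0.032 0;0 0 0 -0.04 0;0 0 0 -0.041 0;0 0 0 -0.041 0'
python3 tilt.py
python3 -m jog '0 0 0 0 0;0 0 0 0 0' 20
python3 -m jog '0 0 0 0 0;0 0 0 0 0' 12
python3 tilt.py
```

```text
time: 12.83
position: [0.5522, -0.1426, 0.1308]
orientation: [-0.117, 0.993, 0.001, -0.001]
contact_force: [-0.1, -0.2, -2.8]
width: 0.0198
grasp_force: 60.0
12.83 [ 0.5522 -0.1426  0.1308] [-0.0688 -0.2394 -2.7734] [ 0.0015 -0.0645  0.0046] 59.998719692230225
-0.105 46 [0.0633 0.0658 0.0835]
-0.09 174 [0.0611 0.0638 0.0837]
-0.075 178 [0.0593 0.0626 0.0914]
-0.06 99 [0.0589 0.0765 0.0945]
-0.045 76 [0.0626 0.0792 0.0944]
-0.03 63 [0.0616 0.0795 0.0931]
-0.015 210 [0.0708 0.0847 0.1144]
nut 0.51 [306. 223.] 97 [ 0.5125 -0.1369  0.0807]
nut 0.42 [304. 231.] 110 [ 0.4852 -0.1524  0.0836]
nut 0.4 [319. 226.] 82 [ 0.5194 -0.164   0.0812]
time: 13.1
position: [0.5538, -0.1432, 0.1332]
orientation: [-0.117, 0.993, -0.0, 0.001]
contact_force: [0.6, 0.0, -3.1]
width: 0.0202
grasp_force: 20.0
time: 13.27
position: [0.5535, -0.1431, 0.1329]
orientation: [-0.117, 0.993, -0.0, 0.0]
contact_force: [0.7, -0.1, -2.9]
width: 0.0198
grasp_force: 12.0
13.27 [ 0.5535 -0.1431  0.1329] [ 0.7035 -0.1221 -2.8747] [ 0.1035 -0.1274 -0.0371] 11.999725252389908
-0.105 37 [0.0645 0.0672 0.0855]
-0.09 178 [0.0634 0.0659 0.0866]
-0.075 181 [0.0614 0.0641 0.0924]
-0.06 98 [0.0609 0.0788 0.097 ]
-0.045 80 [0.0642 0.0812 0.0962]
-0.03 60 [0.0597 0.0831 0.094 ]
-0.015 213 [0.0734 0.0876 0.1183]
nut 0.66 [305. 232.] 117 [ 0.4874 -0.1541  0.0851]
nut 0.47 [319. 226.] 77 [ 0.5201 -0.1659  0.0837]
nut 0.22 [318. 223.] 1011 [ 0.5139 -0.1512  0.082 ]
```

```bash
python3 -m jog '0 0 0 0 0;0 0 0 0 0' 9
python3 -m jog '0 0 0 0 0;0 0 0 0 0' 7
python3 tilt.py | head -10
```

```text
time: 13.53
position: [0.5533, -0.143, 0.1325]
orientation: [-0.117, 0.993, -0.0, 0.0]
contact_force: [-0.6, 0.4, -2.6]
width: 0.0198
grasp_force: 9.0
time: 13.7
position: [0.5532, -0.143, 0.1324]
orientation: [-0.117, 0.993, 0.0, -0.0]
contact_force: [0.5, 0.1, -3.1]
width: 0.0199
grasp_force: 7.0
13.7 [ 0.5532 -0.143   0.1324] [ 0.5044  0.1082 -3.0549] [ 0.0212 -0.0373 -0.0384] 6.999807581305504
-0.09 106 [0.055  0.0576 0.0778]
-0.075 173 [0.0543 0.0569 0.0776]
-0.06 169 [0.054  0.0606 0.0901]
-0.045 86 [0.055  0.0755 0.0922]
-0.03 74 [0.0581 0.0759 0.0915]
-0.015 42 [0.0611 0.0788 0.0915]
nut 0.62 [314. 235.] 98 [ 0.5009 -0.1786  0.0803]
```

```bash
python3 -m jog '0 0 0 0 0;0 0 0 0 0' 7
python3 tilt.py
python3 -m jog '0 0 0 0 0;0 0 0 0 0;0 0 0 0 0;0 0 0 0 0' 7
python3 tilt.py
```

```text
time: 13.97
position: [0.5533, -0.143, 0.1324]
orientation: [-0.117, 0.993, 0.0, 0.0]
contact_force: [0.2, 0.5, -2.6]
width: 0.0196
grasp_force: 7.0
13.97 [ 0.5533 -0.143   0.1324] [ 0.1508  0.5264 -2.6198] [ 0.0953 -0.0359  0.0371] 6.999836191534996
-0.075 145 [0.0463 0.0492 0.0698]
-0.06 190 [0.0466 0.0497 0.076 ]
-0.045 134 [0.0482 0.0578 0.0864]
-0.03 80 [0.0533 0.0706 0.0876]
-0.015 61 [0.0523 0.0724 0.0886]
nut 0.74 [368. 307.] 3070 [ 0.5003 -0.3836  0.0484]
nut 0.58 [314. 234.] 81 [ 0.5097 -0.1771  0.0749]
nut 0.54 [320. 218.] 1096 [ 0.5288 -0.1458  0.0711]
nut 0.53 [323. 226.] 118 [ 0.5392 -0.1604  0.0751]
nut 0.5 [308. 227.] 115 [ 0.5055 -0.1492  0.0738]
nut 0.24 [446. 306.] 1816 [ 0.6001 -0.4767  0.0854]
time: 14.4
position: [0.5533, -0.143, 0.1324]
orientation: [-0.117, 0.993, 0.0, -0.0]
contact_force: [0.2, -0.4, -2.3]
width: 0.0197
grasp_force: 7.0
14.4 [ 0.5533 -0.143   0.1324] [ 0.1901 -0.3542 -2.2764] [ 0.0807 -0.0431  0.028 ] 6.999960690736771
-0.075 75 [0.0471 0.0576 0.0713]
-0.06 68 [0.0501 0.0663 0.0813]
-0.045 91 [0.0487 0.0677 0.0869]
-0.03 66 [0.0534 0.0739 0.0871]
-0.015 82 [0.0501 0.0624 0.0876]
nut 0.68 [302. 238.] 118 [ 0.476  -0.1559  0.0724]
nut 0.66 [315. 230.] 114 [ 0.5109 -0.1692  0.0744]
nut 0.42 [302. 228.] 103 [ 0.5023 -0.1389  0.074 ]
nut 0.4 [306. 244.] 105 [ 0.4823 -0.1846  0.0726]
```

```bash
python3 -m jog '0 0 0 0 0;0 0 0 0 0;0 0 0 0 0;0 0 0 0 0' 6
python3 tilt.py
python3 -m jog '0 0 0 0 0;0 0 0 0 0;0 0 0 0 0' 5
python3 tilt.py
```

```text
time: 14.83
position: [0.5533, -0.143, 0.1325]
orientation: [-0.117, 0.993, -0.0, 0.0]
contact_force: [0.2, 0.8, -2.4]
width: 0.0199
grasp_force: 6.0
14.83 [ 0.5533 -0.143   0.1325] [ 0.1697  0.791  -2.381 ] [ 0.0781 -0.0187  0.0405] 5.999858155846596
-0.075 138 [0.0459 0.0491 0.0701]
-0.06 186 [0.0467 0.0497 0.0751]
-0.045 193 [0.048  0.0511 0.0849]
-0.03 183 [0.0491 0.0518 0.0856]
-0.015 126 [0.0497 0.0534 0.0873]
nut 0.51 [300. 255.] 105 [ 0.4613 -0.1738  0.0307]
time: 15.18
position: [0.5533, -0.143, 0.1325]
orientation: [-0.117, 0.993, -0.0, 0.0]
contact_force: [-0.4, -0.3, -2.5]
width: 0.0201
grasp_force: 5.0
15.18 [ 0.5533 -0.143   0.1325] [-0.3624 -0.2524 -2.4569] [ 0.0847  0.039  -0.0039] 4.9998510628938675
-0.075 156 [0.0462 0.0488 0.0693]
-0.06 179 [0.047  0.0496 0.0751]
-0.045 201 [0.048  0.0511 0.0848]
-0.03 179 [0.0488 0.0521 0.0849]
-0.015 120 [0.0496 0.0526 0.0873]
nut 0.52 [292. 266.] 123 [ 0.436 -0.198  0.03 ]
nut 0.4 [284. 239.] 108 [ 0.4626 -0.121   0.0291]
```

The walnuts have rolled out into the saucer. I'm lifting, moving aside and counting them.

```bash
python3 -m jog '0 0 0 0 0;0 0 0 0.015 0;0 0 0 0.04 0;0 0 0.01 0.06 0;0 0 0.04 0.06 0;0 0 0.075 0.06 0;0 0 0.11 0.06 0;0 0 0.145 0.06 0' 60
python3 -m jog '0 0 0.035 0 -0.06;0 0 0.07 0 -0.14;0 0 0.105 0 -0.22;0 0 0.14 0 -0.3;0 0 0.175 0 -0.38;0 -0.005 0.21 0 -0.44;0 -0.01 0.245 0 -0.445;0 -0.014 0.28 0 -0.445'
python3 -m jog '0 -0.002 0.03 0 0;0 -0.002 0.05 0 0;0 -0.002 0.054 0 0;0 -0.002 0.054 0 0;0 -0.002 0.054 0 0'
python3 - <<'E'
from h import *
np.set_printoptions(precision=4,suppress=True)
for n in ['top','side']:
    im,d,P=grab(n);save(im,n+'9.png'); C=cloud(d,P)
    q=C[(C[...,2]>.033)&(C[...,2]<.042)&(C[...,0]>.38)&(C[...,0]<.6)&(C[...,1]>-.27)&(C[...,1]<-.05)]
    (cx,cy),r=cv2.minEnclosingCircle((q[:,:2]*1000).astype(np.float32)); print(n,'saucer',cx,cy,r)
    m=(np.hypot(C[...,0]-cx/1000,C[...,1]-cy/1000)<.072)&(C[...,2]>.02)&(d>0)
    k,l,st,c=cv2.connectedComponentsWithStats(m.astype(np.uint8))
    for i in range(1,k):
        if st[i,4]>8: print(n,'nut',st[i,4],C[l==i].mean(0),C[l==i][:,2].max())
    if n=='top':
        v,u=np.where((im[...,0]>120)&(im[...,1]<60)&(im[...,2]<60)&(C[...,0]>.48)&(C[...,0]<.62)&(C[...,1]<-.33)&(C[...,1]>-.43)); 
    else: v,u=np.where((im[...,0]>120)&(im[...,1]<60)&(im[...,2]<60)&(C[...,0]>.48)&(C[...,0]<.62)&(C[...,1]<-.33)&(C[...,1]>-.43))
    q=C[v,u]; print('post',len(q),np.median(q,0),q.min(0),q.max(0)); t=q[q[:,2]>.096]; print('posttop',len(t),t.mean(0),t.min(0),t.max(0))
    for l in ['lever_post','counter','mat','scoop_grip','scoop_lip']:
        for r in place_of(n,l)[:1]: 
            c=np.round(r['centre']).astype(int); print(l,r['p'],r['centre'],C[c[1],c[0]])
s=telemetry.observe(); print(s['time'],s['position'],s['orientation'])
E
```

```text
time: 15.95
position: [0.5532, 0.0032, 0.1927]
orientation: [-0.116, 0.993, -0.0, 0.0]
contact_force: [0.5, 0.7, -3.1]
width: 0.02
grasp_force: 60.0
time: 16.62
position: [0.5387, 0.2837, 0.1925]
orientation: [0.106, 0.994, -0.0, 0.0]
contact_force: [0.5, -0.5, -2.6]
width: 0.0201
grasp_force: 60.0
time: 17.03
position: [0.5372, 0.3355, 0.1921]
orientation: [0.105, 0.994, -0.0, -0.0]
contact_force: [1.0, -0.4, -3.2]
width: 0.02
grasp_force: 60.0
top saucer 488.58984375 -158.67343139648438 89.3972396850586
top nut 100 [ 0.4882 -0.1456  0.0303] 0.03782383812089263
top nut 102 [ 0.4692 -0.1109  0.0302] 0.03796302397435647
top nut 209 [ 0.4367 -0.1774  0.0301] 0.03988822462449293
post 35 [ 0.5614 -0.3946  0.0979] [ 0.5554 -0.4043  0.0689] [ 0.5681 -0.3906  0.1027]
posttop 25 [ 0.5619 -0.3964  0.0995] [ 0.5554 -0.4043  0.0961] [ 0.5681 -0.3912  0.1027]
lever_post 0.54 [403.1, 168.3] [ 0.5673 -0.3921  0.0867]
counter 0.97 [382.0, 191.2] [ 0.5132 -0.3479  0.0482]
mat 0.95 [117.8, 193.1] [0.4899 0.307  0.1183]
scoop_lip 0.89 [99.4, 202.2] [0.4684 0.3578 0.104 ]
side saucer 486.85711669921875 -158.72735595703125 90.21929931640625
side nut 100 [ 0.4641 -0.1166  0.0292] 0.03871319724110589
side nut 101 [ 0.4837 -0.1507  0.0299] 0.03767136227837997
side nut 218 [ 0.4321 -0.1824  0.03  ] 0.037758931338612634
post 36 [ 0.5589 -0.3977  0.1   ] [ 0.5534 -0.405   0.0672] [ 0.5663 -0.3922  0.1035]
posttop 30 [ 0.5598 -0.3985  0.1003] [ 0.5534 -0.404   0.0968] [ 0.5663 -0.3922  0.1035]
lever_post 0.89 [400.6, 283.7] [ 0.5589 -0.397   0.0998]
counter 0.75 [366.9, 307.3] [ 0.4897 -0.3798  0.0509]
mat 0.73 [214.7, 153.5] [0.4892 0.3362 0.0041]
scoop_grip 0.7 [222.6, 92.9] [0.5415 0.3269 0.211 ]
scoop_lip 0.57 [200.9, 130.5] [0.513  0.4918 0.002 ]
17.6333 [0.5373 0.3359 0.1925] [0.1053 0.9944 0.     0.    ]
```

All four walnuts are in the saucer (two single blobs and one double, in both views), and the saucer hasn't moved. I'm setting the scoop down on the mat.

```bash
python3 -m jog '0 0 0 -0.03 0;0 0 0 -0.06 0;0 0 0 -0.08 0;0 0 0 -0.09 0;0 0 0 -0.095 0;0 0 0 -0.095 0' 30
python3 -m jog '0 0 0 -0.003 0;0 0 0 -0.006 0;0 0 0 -0.009 0;0 0 0 -0.01 0;0 0 0 -0.01 0' 8
python3 - <<'E'
from h import *
np.set_printoptions(precision=4,suppress=True)
s=telemetry.observe(); print(s['time'],s['position'],s['contact_force'],s['wrist_torque'])
im,d,P=grab('side'); C=cloud(d,P); save(im,'side10.png')
a=np.radians(-12); p=s['position']
x=(C[...,0]-p[0])*np.cos(a)+(C[...,1]-p[1])*np.sin(a); y=-(C[...,0]-p[0])*np.sin(a)+(C[...,1]-p[1])*np.cos(a)
g=abs(im.max(-1).astype(int)-im.min(-1))<25
m=g&(abs(y)<.045)&(x>-.14)&(x<-.012)&(C[...,2]<p[2]-.01)&(d>0)
for b in np.arange(-.105,0,.015):
    k=m&(abs(x-b)<.0075)
    if k.sum()>5: print(round(b,3),k.sum(),np.percentile(C[k][:,2],[5,50,95]))
E
```

```text
time: 18.13
position: [0.5368, 0.3358, 0.0967]
orientation: [0.105, 0.994, -0.0, -0.001]
contact_force: [0.1, -0.4, -1.4]
width: 0.02
grasp_force: 30.0
time: 18.55
position: [0.5388, 0.3365, 0.0892]
orientation: [0.105, 0.994, 0.001, 0.002]
contact_force: [3.3, -0.3, 3.9]
width: 0.0198
grasp_force: 8.0
18.55 [0.5388 0.3365 0.0892] [ 3.3071 -0.2799  3.9018] [-0.0266 -0.483  -0.0325]
-0.075 77 [0.0064 0.0114 0.0295]
-0.06 104 [0.0067 0.0145 0.0399]
-0.045 105 [0.0074 0.0244 0.0437]
-0.03 106 [0.0079 0.0245 0.0442]
-0.015 71 [0.0076 0.0259 0.0451]
```

```bash
python3 -m jog '0.4 0.001 0 0 0;0.4 0.001 0 0 0;0.6 0.001 0 0 0;0.6 0.001 0 0 0;0.6 0.001 0 0 0;0.6 0.001 0 0 0;0.6 0.001 0 0 0;0.6 0.001 0 0 0' 8
python3 -m jog '0.6 0 0 0.02 0;0.6 0 0 0.05 0;0.6 0 0 0.085 0;0.6 0 0 0.12 0;0.6 0 0 0.13 0'
python3 - <<'E'
from h import *
np.set_printoptions(precision=4,suppress=True)
im,d,P=grab('side'); C=cloud(d,P); save(im,'side11.png')
a=np.radians(-12); p=np.array([.5385,.3362,.087])
x=(C[...,0]-p[0])*np.cos(a)+(C[...,1]-p[1])*np.sin(a); y=-(C[...,0]-p[0])*np.sin(a)+(C[...,1]-p[1])*np.cos(a)
g=abs(im.max(-1).astype(int)-im.min(-1))<25
m=g&(abs(y)<.045)&(x>-.14)&(x<-.012)&(C[...,2]<p[2]-.01)&(d>0)
for b in np.arange(-.105,0,.015):
    k=m&(abs(x-b)<.0075)
    if k.sum()>5: print(round(b,3),k.sum(),np.percentile(C[k][:,2],[5,50,95]))
h=C[(C[...,2]>.115)&(C[...,2]<.145)&(abs(x)<.03)&(abs(y)<.03)];print('handle',len(h),h.mean(0),h[:,2].max())
# counter
for n in ['top','side']:
    im,d,P=grab(n); C=cloud(d,P)
    b=(im[...,2].astype(int)>im[...,0]+30)&(abs(C[...,2]-.05)<.005)&(C[...,0]>.42)&(C[...,0]<.6)&(C[...,1]<-.28)&(C[...,1]>-.45)
    k,l,st,c=cv2.connectedComponentsWithStats(b.astype(np.uint8)); q=C[b]
    print(n,'counter',cv2.minAreaRect((q[:,:2]*1000).astype(np.float32)))
E
```

```text
time: 19.27
position: [0.5382, 0.336, 0.0873]
orientation: [0.105, 0.994, -0.0, -0.0]
contact_force: [-0.1, 0.3, 0.1]
width: 0.0557
grasp_force: 0.0
time: 19.68
position: [0.5406, 0.3372, 0.2247]
orientation: [0.105, 0.994, 0.002, 0.004]
contact_force: [1.6, 0.1, 1.2]
width: 0.0561
grasp_force: 0.0
-0.075 80 [0.0064 0.0115 0.0289]
-0.06 101 [0.0057 0.0161 0.0376]
-0.045 106 [0.0073 0.024  0.0419]
-0.03 103 [0.0065 0.0222 0.0429]
-0.015 74 [0.0077 0.0236 0.0429]
handle 73 [0.5446 0.3287 0.1286] 0.13841520770849847
top counter ((516.5662841796875, -366.0759582519531), (99.40050506591797, 89.58433532714844), 3.2617969512939453)
side counter ((513.9319458007812, -368.11083984375), (100.26847839355469, 90.17214965820312), 4.330886363983154)
```

The scoop stands flat on the mat and is released. The counter measures (0.515, -0.367) with yaw about 4°, and the post is at (0.561, -0.397). I'm moving shut fingers behind the post, on the side away from its swing.

```bash
python3 -m jog '0 0 0 0 0;0 0 -0.03 0 -0.1;0 0 -0.065 0 -0.2;0 0 -0.1 0 -0.3;0 0 -0.14 0 -0.4;0 0 -0.18 0 -0.5;0 0 -0.22 0 -0.6;0 0 -0.26 0 -0.7' 10
python3 -m jog '0 0 -0.04 0 -0.1;0 0 -0.08 0 -0.2;0 0 -0.12 0 -0.3;0 0 -0.16 0 -0.4;0 0 -0.2 0 -0.5;0 0 -0.24 0 -0.6;0 0 -0.28 0 -0.665;0 0 -0.32 0 -0.665'
python3 -m jog '0 0.008 -0.04 0 0;0 0.016 -0.08 0 0;0 0.024 -0.12 0 0;0 0.024 -0.15 0 0;0 0.024 -0.17 0 0;0 0.024 -0.178 0 0;0 0.024 -0.178 0 0;0 0.024 -0.178 0 0'
python3 - <<'E'
from h import *
np.set_printoptions(precision=4,suppress=True)
im,d,P=grab('wrist'); save(im,'w12.png')
s=telemetry.observe(); print(s['position'],s['orientation'],s['width'],s['contact_force'])
C=cloud(d,P); m=(im[...,0]>120)&(im[...,1]<70)&(im[...,2]<70)&(C[...,2]>.09)&(C[...,2]<.11)&(d>0)
q=C[m]; print(len(q),q.mean(0) if len(q) else 0, q.min(0),q.max(0))
m=(C[...,2]>.095)&(C[...,2]<.12)&(C[...,0]>.58)&(d>0); q=C[m]; print('jar',len(q), q.min(0),q.max(0)) if m.any() else 0
E
```

```text
time: 20.5
position: [0.5364, 0.0742, 0.2144]
orientation: [0.442, 0.897, -0.001, -0.002]
contact_force: [0.4, 0.6, 0.3]
width: 0.007
grasp_force: 0.0
time: 21.17
position: [0.5366, -0.2453, 0.2143]
orientation: [0.71, 0.704, -0.001, -0.002]
contact_force: [0.4, 0.2, 1.3]
width: 0.0007
grasp_force: 0.0
time: 21.83
position: [0.5618, -0.4208, 0.2155]
orientation: [0.709, 0.705, 0.0, -0.002]
contact_force: [0.2, 0.8, 0.6]
width: 0.0004
grasp_force: 0.0
[ 0.5622 -0.4203  0.2163] [ 0.7086  0.7056  0.0002 -0.0011] 0.0004315368185997381 [-0.4208  0.6227 -0.2808]
210 [ 0.5605 -0.3949  0.101 ] [ 0.5539 -0.4024  0.0916] [ 0.567  -0.3883  0.1039]
jar 3315 [ 0.59   -0.4998  0.0954] [ 0.6531 -0.4364  0.1131]
```

The wrist view gives the post top at (0.5605, -0.395) and the jar well clear. I'm descending beside the post and pushing the lever to its stop.

```bash
python3 -m jog '0 0 -0.004 -0.03 0;0 0 -0.004 -0.065 0;0 0 -0.004 -0.1 0;0 0 -0.004 -0.125 0;0 0 -0.004 -0.138 0;0 0 -0.004 -0.14 0;0 0 -0.004 -0.14 0'
python3 -m jog '0 0 0.012 0 0;0 0 0.024 0 0;0 0 0.036 0 0;0 0 0.048 0 0;0 0 0.06 0 0;0 0 0.07 0 0;0 0 0.075 0 0;0 0 0.075 0 0'
python3 -m jog '0 0 0.003 0 0;0 0 0.006 0 0;0 0 0.006 0 0;0 0 0.006 0 0'
python3 - <<'E'
from h import *
np.set_printoptions(precision=4,suppress=True)
for n in ['side','top']:
    im,d,P=grab(n); C=cloud(d,P); save(im,n+'13.png')
    m=(im[...,0]>110)&(im[...,1]<70)&(im[...,2]<70)&(C[...,2]>.06)&(C[...,2]<.11)&(C[...,0]>.48)&(C[...,0]<.62)&(C[...,1]<-.28)&(C[...,1]>-.43)&(d>0)
    q=C[m]; print(n,len(q),q.mean(0),q.min(0),q.max(0)) if len(q) else 0
s=telemetry.observe(); print(s['position'],s['contact_force'],s['wrist_torque'])
E
```

```text
time: 22.47
position: [0.5625, -0.4248, 0.0775]
orientation: [0.708, 0.706, 0.0, -0.0]
contact_force: [0.5, -0.0, 1.3]
width: 0.0002
grasp_force: 0.0
time: 23.13
position: [0.5625, -0.3494, 0.0776]
orientation: [0.708, 0.706, 0.0, -0.0]
contact_force: [0.1, 0.1, -0.0]
width: 0.0007
grasp_force: 0.0
time: 23.47
position: [0.5622, -0.3452, 0.0773]
orientation: [0.709, 0.705, -0.0, -0.0]
contact_force: [0.2, 0.6, -0.6]
width: 0.0003
grasp_force: 0.0
side 32 [ 0.5602 -0.4008  0.0942] [ 0.5549 -0.406   0.0666] [ 0.5671 -0.391   0.1036]
[ 0.5622 -0.3454  0.0774] [ 0.4632 -1.05    0.6238] [-0.1042  0.0961  0.0316]
```

Run:
```python
from h import *
im,d,P=grab('wrist'); save(im,'w13.png')
a=cv2.resize(cv2.imread('pics/w13.png'),(400,300));b=cv2.resize(cv2.imread('pics/side13.png')[200:350,300:500],(400,300),interpolation=cv2.INTER_CUBIC)
c=cv2.resize(cv2.imread('pics/w12.png'),(400,300)); e=cv2.resize(cv2.imread('pics/top13.png')[120:270,300:500],(400,300),interpolation=cv2.INTER_CUBIC)
cv2.imwrite('pics/c13.png',np.vstack([np.hstack([a,b]),np.hstack([c,e])]))
```

```text
(no output)
```

View pics/c13.png

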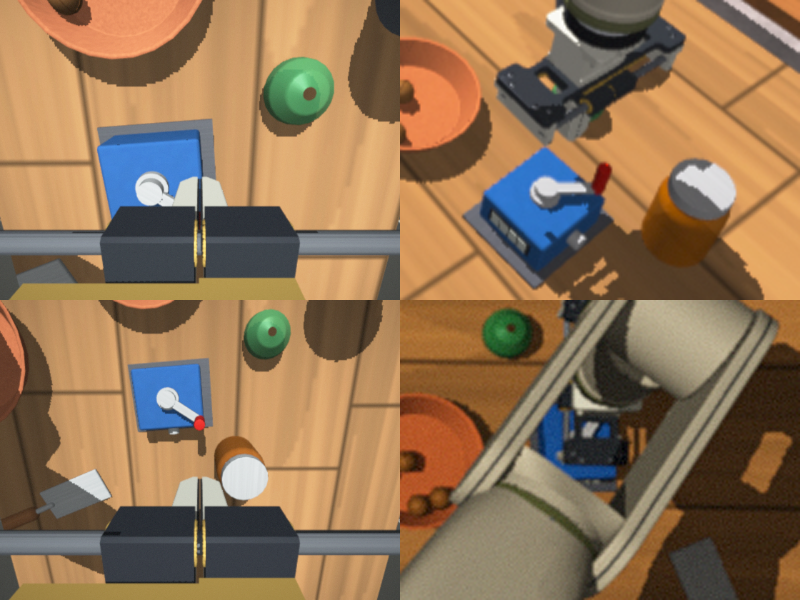

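The side view (upper right) shows the red post still at rest at about (600,180), so the narrow finger tips slid past it. I'll go back over the top and push again, with the tip's x following the post's arc.

```bash
python3 -m jog '0 0 0 0.03 0;0 0 0 0.06 0;0 0 -0.02 0.06 0;0 0 -0.05 0.06 0;0 -0.001 -0.08 0.06 0;0 -0.001 -0.08 0.03 0;0 -0.001 -0.08 0 0;0 -0.001 -0.08 -0.005 0'
python3 -m jog '0 0 0.004 0 0;0 0 0.009 0 0;0 0.001 0.013 0 0;0 0.002 0.017 0 0;0 0.003 0.02 0 0;0 0.003 0.02 0 0'
cat > lv.py <<'E'
from h import *
np.set_printoptions(precision=4,suppress=True)
for n in ['side']:
    im,d,P=grab(n); C=cloud(d,P); save(im,'lv_%.2f.png'%telemetry.observe()['time'])
    m=(im[...,0]>110)&(im[...,1]<70)&(im[...,2]<70)&(C[...,2]>.06)&(C[...,2]<.11)&(C[...,0]>.48)&(C[...,0]<.62)&(C[...,1]<-.28)&(C[...,1]>-.43)&(d>0)
    q=C[m]; print(n,len(q),q.mean(0),q.min(0),q.max(0)) if len(q) else 0
s=telemetry.observe(); print(s['time'],s['position'],s['contact_force'],s['wrist_torque'])
E
python3 lv.py
```

```text
time: 24.28
position: [0.5581, -0.4235, 0.0658]
orientation: [0.709, 0.705, -0.0, -0.004]
contact_force: [-0.3, 1.3, -2.3]
width: 0.0005
grasp_force: 0.0
time: 24.78
position: [0.5659, -0.4049, 0.0747]
orientation: [0.709, 0.706, 0.0, 0.002]
contact_force: [1.6, -3.3, 0.8]
width: 0.0005
grasp_force: 1.0
24.8333 [ 0.5654 -0.4052  0.0743] [ 1.4099 -2.4985  1.4898] [-0.415  -0.1312 -0.0385]
```

```bash
python3 -m jog '0 0.003 0.008 0 0;0 0.004 0.0155 0 0;0 0.005 0.023 0 0;0 0.005 0.023 0 0'
python3 lv.py
python3 -m jog '0 -0.001 0.0075 0 0;0 -0.002 0.015 0 0;0 -0.005 0.0225 0 0;0 -0.005 0.0225 0 0'
python3 lv.py
```

```text
time: 25.17
position: [0.5696, -0.3803, 0.0726]
orientation: [0.708, 0.706, 0.0, -0.0]
contact_force: [1.9, -2.0, 1.9]
width: 0.0003
grasp_force: 1.2
side 3 [ 0.5696 -0.3715  0.0743] [ 0.5685 -0.3718  0.07  ] [ 0.5703 -0.3714  0.0778]
25.2167 [ 0.5694 -0.3809  0.0724] [ 2.0595 -2.5818  1.1601] [-0.4333 -0.2947 -0.0209]
time: 25.55
position: [0.5636, -0.3579, 0.0721]
orientation: [0.709, 0.706, -0.0, -0.001]
contact_force: [1.6, -2.1, 1.1]
width: 0.0006
grasp_force: 1.4
side 3 [ 0.5628 -0.3498  0.0715] [ 0.5614 -0.3503  0.0668] [ 0.5644 -0.3493  0.0768]
25.6 [ 0.5638 -0.3586  0.0722] [ 1.5741 -2.2973  0.8531] [-0.5097 -0.3038  0.0105]
```

```bash
python3 -m jog '0 -0.004 0.0065 0 0;0 -0.008 0.012 0 0;0 -0.008 0.012 0 0'
python3 -m jog '0 -0.001 0.003 0 0;0 -0.002 0.006 0 0;0 -0.002 0.006 0 0'
python3 lv.py
```

```text
time: 25.85
position: [0.556, -0.3472, 0.0725]
orientation: [0.709, 0.705, -0.0, 0.0]
contact_force: [2.3, -3.5, -0.6]
width: 0.0003
grasp_force: 1.6
time: 26.1
position: [0.5552, -0.3457, 0.073]
orientation: [0.709, 0.705, -0.001, 0.004]
contact_force: [10.0, -19.1, -9.2]
width: 0.0005
grasp_force: 10.5
side 3 [ 0.5564 -0.3379  0.0703] [ 0.5557 -0.3382  0.0638] [ 0.5573 -0.3377  0.0762]
26.15 [ 0.5552 -0.3458  0.073 ] [  9.875  -19.3304  -9.4109] [-3.6559 -1.6434 -0.1281]
```

The lever hit its stop (19 N). I'm withdrawing so it springs back.

```bash
python3 -m jog '0 0.01 -0.018 0 0;0 0.014 -0.03 0 0;0 0.015 -0.0405 0 0;0 0.013 -0.052 0 0;0 0.01 -0.0635 0 0;0 0.007 -0.0835 0 0;0 0.007 -0.0835 0 0;0 0.007 -0.0835 0 0'
python3 -m jog '0 0 0 0 0;0 0 0 0 0;0 0 0 0 0;0 0 0 0 0'
python3 lv.py
```

```text
time: 26.82
position: [0.5604, -0.4256, 0.0721]
orientation: [0.709, 0.705, 0.0, -0.001]
contact_force: [-0.1, -0.3, 0.7]
width: 0.0005
grasp_force: 0.0
time: 27.15
position: [0.5615, -0.4243, 0.0725]
orientation: [0.709, 0.706, 0.0, -0.0]
contact_force: [0.3, 0.1, -0.6]
width: 0.0003
grasp_force: 0.0
27.2 [ 0.5615 -0.4244  0.0725] [0.3903 0.8961 1.0037] [-0.1239  0.0636  0.0438]
```

```bash
python3 -m jog '0 0 0.006 0 0;0 0 0.011 0 0;0 0 0.014 0 0;0 0 0.014 0 0'
python3 -m jog '0 0.003 0.006 0 0;0 0.006 0.014 0 0;0 0.007 0.0215 0 0;0 0.008 0.029 0 0;0 0.008 0.029 0 0'
python3 lv.py
python3 -m jog '0 -0.001 0.0075 0 0;0 -0.002 0.015 0 0;0 -0.005 0.0225 0 0;0 -0.009 0.029 0 0;0 -0.013 0.0345 0 0;0 -0.013 0.0345 0 0'
python3 -m jog '0 -0.001 0.003 0 0;0 -0.002 0.006 0 0;0 -0.002 0.006 0 0'
python3 lv.py
```

```text
time: 27.53
position: [0.562, -0.4106, 0.073]
orientation: [0.709, 0.706, 0.0, 0.001]
contact_force: [1.6, -2.6, 0.1]
width: 0.0006
grasp_force: 1.4
time: 27.95
position: [0.5698, -0.3807, 0.0728]
orientation: [0.708, 0.706, 0.0, 0.0]
contact_force: [1.3, -2.4, 0.9]
width: 0.0001
grasp_force: 1.3
side 2 [ 0.5687 -0.3724  0.0761] [ 0.5685 -0.3728  0.0716] [ 0.5689 -0.3719  0.0806]
28.0 [ 0.5696 -0.3814  0.0728] [ 1.4624 -2.1171  0.5529] [-0.5024 -0.391  -0.0497]
time: 28.5
position: [0.5559, -0.3471, 0.0726]
orientation: [0.709, 0.705, -0.0, 0.001]
contact_force: [4.0, -3.3, -1.4]
width: 0.0009
grasp_force: 2.1
time: 28.75
position: [0.5551, -0.3456, 0.0731]
orientation: [0.709, 0.705, -0.001, 0.004]
contact_force: [9.5, -21.2, -9.5]
width: 0.0003
grasp_force: 11.0
side 5 [ 0.5537 -0.335   0.0725] [ 0.5496 -0.3383  0.0641] [ 0.5559 -0.3287  0.0793]
28.8 [ 0.5552 -0.3457  0.0731] [  9.4034 -20.7805  -8.4394] [-3.8891 -1.7807 -0.1198]
```

Second full swing reached the stop. I'm withdrawing, lifting clear and checking everything.

```bash
python3 -m jog '0 0.01 -0.018 0 0;0 0.014 -0.03 0 0;0 0.015 -0.0405 0 0;0 0.013 -0.052 0 0;0 0.01 -0.0635 0 0;0 0.007 -0.0835 0 0;0 0.007 -0.0835 0 0;0 0.007 -0.0835 0 0'
python3 -m jog '0 0 0 0.03 0;0 0 0 0.06 0;0 0 0 0.1 0;0 0 0 0.14 0;0 -0.04 0 0.14 0;0 -0.08 0.04 0.14 0;0 -0.1 0.05 0.14 0;0 -0.1 0.05 0.14 0'
python3 lv.py
python3 - <<'E'
from h import *
np.set_printoptions(precision=4,suppress=True)
im,d,P=grab('side'); C=cloud(d,P)
for l in ['frog','paperweight','grey_pot','seed_jar','saucer','scoop']:
    for r in trace('side',l)[:3]:
        m=r['region']&(d>0); q=C[m]; print(l,round(r['p'],2),np.round(r['centre']),m.sum(),np.median(q,0),np.percentile(q,98,axis=0))
q=C[(C[...,2]>.033)&(C[...,2]<.042)&(C[...,0]>.38)&(C[...,0]<.6)&(C[...,1]>-.27)&(C[...,1]<-.05)]
(cx,cy),r=cv2.minEnclosingCircle((q[:,:2]*1000).astype(np.float32)); print('saucer',cx,cy,r)
m=(np.hypot(C[...,0]-cx/1000,C[...,1]-cy/1000)<.072)&(C[...,2]>.02)&(d>0)
k,l,st,c=cv2.connectedComponentsWithStats(m.astype(np.uint8))
for i in range(1,k):
    if st[i,4]>8: print('nut',st[i,4],C[l==i].mean(0))
E
```

```text
time: 29.47
position: [0.5603, -0.4256, 0.0721]
orientation: [0.709, 0.705, 0.0, -0.001]
contact_force: [0.1, 0.1, -0.6]
width: 0.0005
grasp_force: 0.0
time: 30.13
position: [0.4554, -0.3691, 0.2093]
orientation: [0.709, 0.706, 0.0, -0.005]
contact_force: [-0.8, 1.0, -1.1]
width: 0.0005
grasp_force: 0.0
side 64 [ 0.5582 -0.3997  0.0924] [ 0.5528 -0.4057  0.0624] [ 0.5657 -0.3912  0.1048]
30.1833 [ 0.4581 -0.3713  0.2108] [ 1.2944 -0.8558  0.1107] [-0.0674  0.0264  0.0181]
frog 0.65 [348. 173.] 219 [ 0.7501 -0.0245  0.048 ] [0.7684 0.0062 0.4076]
frog 0.44 [443. 306.] 1793 [ 0.5997 -0.4774  0.0858] [ 0.6458 -0.4429  0.1116]
frog 0.24 [387. 292.] 314 [ 0.5422 -0.3858  0.0663] [ 0.5645 -0.3603  0.1013]
paperweight 0.66 [390. 252.] 404 [ 0.6472 -0.2931  0.0361] [ 0.6804 -0.2712  0.0481]
paperweight 0.42 [410. 212.] 17 [ 0.7693 -0.2301  0.0333] [ 0.7789 -0.228   0.0422]
grey_pot 0.65 [388. 252.] 433 [ 0.6481 -0.2921  0.0358] [ 0.697  -0.2577  0.0482]
grey_pot 0.46 [406. 212.] 42 [ 0.771  -0.2291  0.0354] [ 0.8298 -0.2031  0.1049]
seed_jar 0.91 [445. 303.] 1798 [ 0.5996 -0.4772  0.0856] [ 0.6457 -0.4422  0.1116]
saucer 0.96 [146. 188.] 3988 [0.2389 0.2935 0.0136] [0.3471 0.3761 0.0515]
saucer 0.95 [224. 359.] 11784 [ 0.1936 -0.2959  0.0099] [ 0.3043 -0.1921  0.0514]
saucer 0.83 [305. 252.] 2443 [ 0.4923 -0.1419  0.0078] [ 0.5511 -0.0745  0.0389]
scoop 0.72 [220. 144.] 816 [0.5173 0.3296 0.0277] [0.5542 0.387  0.1349]
scoop 0.44 [268. 175.] 2943 [0.5665 0.1467 0.0168] [0.7031 0.2055 0.046 ]
saucer 486.9329833984375 -158.34054565429688 90.23479461669922
nut 97 [ 0.4645 -0.1166  0.0297]
nut 105 [ 0.4834 -0.1508  0.0296]
nut 210 [ 0.4322 -0.182   0.0302]
```

```bash
python3 -m jog '0 0 0 0 0;0 0 0 0 0;0 0 0 0 0'; python3 -c "
from bench import ctrl
print(ctrl.job_done())"
```

```text
time: 30.78
position: [0.4615, -0.3752, 0.2123]
orientation: [0.709, 0.705, -0.0, -0.0]
contact_force: [-0.0, -1.0, 0.6]
width: 0.0006
grasp_force: 0.0
the job is handed in; nothing more can be done
None
```

Job handed in at about 31 s: all four walnuts are in the 180 mm saucer, the scoop stands released on the cork mat, and the lever went to its stop and sprang back twice; a first push before those slid past the post short of the stop.

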